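# Turn the loaf tin round in the bench rack

## Task

The long loaf tin was put into the low bench rack back to front, with its loop handle at the back. Pull it out, turn it end for end and slide it back into the same bay under the rack's bars, fully home against the back stop and flat on the bench, so that the loop handle sticks out at the front; then let go. Leave the short tin in the other bay and the jar, brush and bowl where they are.

Things in the scene. Friction and masses are not known exactly. Their poses are not given: they have to be found in the camera images.
- long_tin: Long open loaf tin, plain steel, loose, about 0.35 kg: body 170 long (its x) x 60 wide (y) x 45 high, walls 4. Origin: centre of its underside. Loop handle at its -x end, plain +x end. It starts in one bay of the rack, handle inside near the back stop, 50 to 65 of its plain end sticking out in front. Home the right way round, its origin is 70 inside the rack's front.
- long_tin_handle (a point): Middle of the long tin's horizontal loop handle, 105 mm from the tin's origin along its -x, 34 above its underside. The loop is of 8 mm round bar, 34 wide over its two legs, and reaches 35 beyond the end wall.
- rack: Low fixed rack of dark steel bars, no floor: tins slide on the bench. Origin: on the bench, middle of its open front; +x points inwards, y across. Two bays, centre lines at y = -62.5 and +62.5 mm, each 74 wide between side rails (6 thick, 22 high; corner posts 6 x 12) and 155 deep.
- rack_stop (a point): Foot of the rack's back stop, on the bench, mid-width, 155 mm behind the front; the stop is 44 high. Roof bars cross the whole rack from front to stop, underside 58 and top 64 above the bench: a tin passes under them, a gripper does not.
- short_tin: Short open loaf tin, plain steel, no handle: 100 x 60 x 45 high, loose in the other bay, sticking out about 25 mm; leave alone. Origin: centre of its underside.
- jar: Closed amber glass jar, 76 across, 110 high, loose bystander. Origin: centre of its underside.
- brush: Pastry brush lying on the bench, loose bystander. Its x runs along it, handle to -x.
- bowl: Small steel bowl, 120 across, 55 high, loose bystander. Origin: centre of its underside.
Things that resemble listed ones, but are neither listed nor needed, are in the scene too. What is shaped like the long_tin but red is not meant.

How it is judged (in metres and radians):
On the way:
1. the long tin is drawn out of its bay (its origin at least 50 mm in front of the rack's front) (x of long_tin in the frame of rack below -0.05 m), for 0.1 s.
At the end, for the whole second after the job is handed in: The long tin stands flat on the bench in a bay (within 20 mm of its centre line, in line with the rack within 0.15 rad), within 10 mm of fully home against the back stop, its loop handle sticking out at the front, released and at rest (x of long_tin in the frame of rack between 0.06 and 0.08 m and (y of long_tin in the frame of rack between -0.0825 and -0.0425 m or y of long_tin in the frame of rack between 0.0425 and 0.0825 m) and x of long_tin_handle in the frame of rack below -0.02 m and angle between the x axis of long_tin and the x axis of rack, either way round below 0.15 rad and height (world z) of long_tin below 0.006 m and angle between long_tin's own z axis and vertical below 0.08 rad and linear speed of long_tin below 0.02 m/s); the robot touches nothing.
It fails at once if the short tin is moved more than 25 mm (distance of short_tin from where it was at the start of the episode above 0.025 m).
It fails at once if the jar is moved more than 25 mm (distance of jar from where it was at the start of the episode above 0.025 m).
It fails at once if the brush is moved more than 25 mm (distance of brush from where it was at the start of the episode above 0.025 m).
It fails at once if the bowl is moved more than 25 mm (distance of bowl from where it was at the start of the episode above 0.025 m).
It also fails if it takes over 62 s, if anything falls off the work surface, if the arm or the gripper's body presses on something with over 40 N, if the wrist force passes 120 N, or if a joint passes its speed limit or range.

## Robot

A 6-joint arm with a two-finger parallel gripper is mounted at the origin on the work surface. World frame = base frame: x ahead of the robot, y to its left, z up, the work surface at z = 0. Lengths are in mm, angles in rad, forces in N, time in s.
With the tool pointing down it reaches from about 400 to 925 mm from the base axis. Payload 12.5 kg.
Tool frame: the origin (TCP) lies midway between the tips of the shut fingers; the grasp point (between the pads) lies 19 mm behind it; z points along the fingers, y is the line along which they close (so a half turn about z gives the same grasp; the last joint's range is limited). The gripper opens to 95 mm and grips with 3 to 60 N. Pads are 20 mm wide; open, the fingers measure 119 mm over their backs; the gripper's body (75 mm by 180 mm) begins 59 mm behind the grasp point.
Start: joints at [1.146, 0.491, 1.559, -0, 1.092, -0.106], TCP at [195.875, 593.531, 214.661] pointing down, gripper open.
Joint ranges: [-3.1, 3.1], [-0.84, 2.19], [0.05, 2.79], [-1.13, 4.28], [0.06, 2.93], [-2.69, 2.69]. Speed limits (rad/s): [2.22, 2.22, 2.79, 3.14, 3.14, 3.14].

## Interface

Orientations are given as [roll, pitch, yaw] about the fixed x, y, z axes, in that order (R = Rz(yaw) Ry(pitch) Rx(roll)).
In Python, from cell import state, read_camera, camera_info, env gives the robot as it stands.
- The arm moves only by the tool move_arm, never from a script. Its argument "commands" is a list of rows, each a list of 3 entries, a list of its own where there are three numbers: the shift along the world's x, y, z in cm, then the turn, a rotation vector about the world's x, y, z in degrees, then the opening, from 0 (shut) to 1 (fully open). A call has 1 to 10 rows; each row shifts and turns the commanded pose from where the row before left it; what a row does not reach is not made up. A row lasts 1/10 s, in which the tool goes at most 50 mm and 8.59 degrees, less where a joint would pass 70% of its speed; a pose out of reach is approached as far as the arm can. A call with a gripper value outside its range is refused whole. The fingers move at their own pace and stop on an object; the grip force is fixed at half the most. Time passes only in rows, so rows that do not move let the fingers close. It gives the time, the measured TCP pose, the force, the opening and the grip force at its end, in the units of the state.
- state(): the state, without advancing time (a new reading comes with each control period).
- read_camera(name): name is "side" or "top"; returns the picture (384x512x3 uint8, blue, green, red); there is no depth.
- camera_info(name): a dict with "K" (3x3 intrinsics, pixels), "cam_to_world" (4x4, takes a point from camera to world coordinates). Camera axes: x right, y down, z forward; pixel columns grow to the right and rows downward; lengths in mm; the calibration is good to about 2 mm. A picture is of the moment at which its call begins. camera_info takes no time and is no camera call.
- env.job_done(): hands the job in; it is judged then, once.
The state is a dict: "t": time; "joints": joint angles; "qvel": joint speeds; "tau": joint torques, N m; "eef_pos": TCP position; "tcp_rot": TCP orientation; "ft_force": force on the tool from outside, world axes, zero at the start; "moment": the same for the moment, N m; "opening": opening from 0.0 (shut) to 1.0 (fully open); "grip_force": force on a finger pad.
Only numpy, scipy, OpenCV 4.12 (cv2) and the standard library are available. Lean on these libraries where they do the work, as an engineer would, in place of code of your own. Each camera call takes 0.05 s, during which the arm holds its last target. There are 200 camera calls.

## Working session

There is one attempt and no reset: what is moved stays moved. The work goes in short steps, Python scripts to look and compute and a tool call to move; the robot and the scene stay as the last step left them, time stands still between calls to the robot, and variables do not carry over. Pictures are saved under pics/ and viewed, at most 10 in all, crops included, and the job is handed in when it is done.

Besides the shell and the picture viewer there is one more tool, called after "Emit:" as a command line: name --argument value ..., lists and objects as JSON in quotes. move_arm: Moves the arm, as the interface text tells. Its arguments: {"type":"object","properties":{"commands":{"type":"array"}},"required":["commands"]}

```bash
ls; mkdir -p pics
python3 - <<'E'
from cell import *
import cv2
for n in("top","side"):
    cv2.imwrite(f"pics/{n}0.png",cv2.resize(read_camera(n),(800,600),interpolation=cv2.INTER_CUBIC))
    i=camera_info(n);print(n,i["K"],i["cam_to_world"])
print(state())
E
```

```text
pics
top [[462.85931442   0.         261.10016037]
 [  0.         462.85931442 190.90498907]
 [  0.           0.           1.        ]] [[-1.76638463e-02 -9.96135315e-01  8.60373370e-02  3.97885403e+02]
 [-9.99817846e-01  1.82200513e-02  5.68367029e-03 -2.70128176e+01]
 [-7.22930939e-03 -8.59212694e-02 -9.96275701e-01  1.39068594e+03]
 [ 0.00000000e+00  0.00000000e+00  0.00000000e+00  1.00000000e+00]]
side [[403.29757491   0.         257.97741635]
 [  0.         403.29757491 192.48143278]
 [  0.           0.           1.        ]] [[ 7.61662076e-01 -4.61486789e-01  4.54863525e-01 -2.72161383e+01]
 [-6.47885471e-01 -5.54013168e-01  5.22794249e-01 -6.29213288e+02]
 [ 1.07377430e-02 -6.92892022e-01 -7.20961405e-01  8.92055514e+02]
 [ 0.00000000e+00  0.00000000e+00  0.00000000e+00  1.00000000e+00]]
{'t': 0.1, 'joints': array([ 1.14639356e+00,  4.91479236e-01,  1.55938823e+00, -3.65557073e-05,
        1.09170690e+00, -1.05569343e-01]), 'qvel': array([-0.00209164, -0.00179256, -0.00138643, -0.00069039,  0.00319649,
       -0.00052816]), 'tau': array([ 2.95417427e-03, -6.13622403e+01, -2.58606845e+01,  6.93398318e-02,
        4.70372743e-02, -7.03092905e-05]), 'eef_pos': array([195.79033549, 593.31184953, 214.13273529]), 'tcp_rot': array([-3.14061299e+00, -7.12030459e-05,  2.82277606e+00]), 'ft_force': array([ 0.65088726, -1.0243517 , -1.18797648]), 'moment': array([ 0.0019169 , -0.04827363,  0.02491778]), 'grip_force': 0.0, 'opening': 1.0020755226058051}
```

View pics/top0.png

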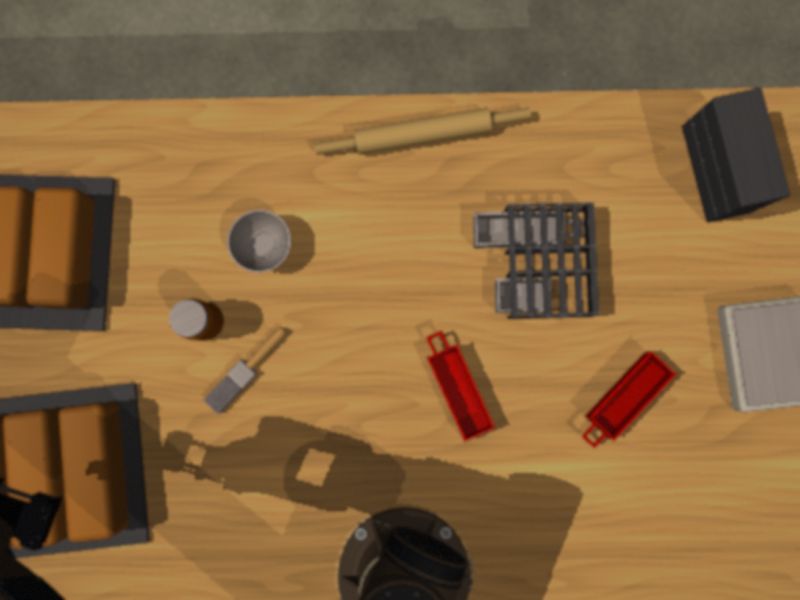

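View pics/side0.png

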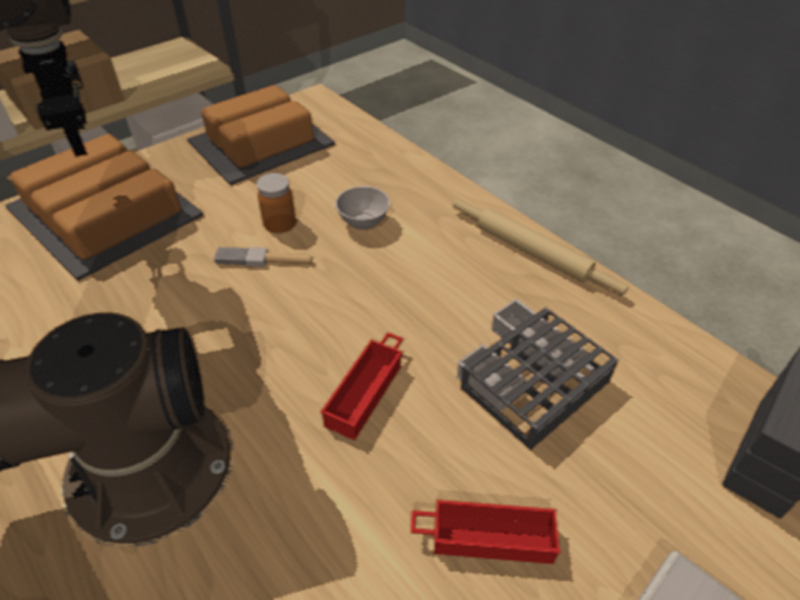

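The rack's open front faces image left (world +y). The long tin is in the far bay (front end ~(475,230) in the top view), the short tin in the near one (~(497,296)). The jar, brush and bowl are to the left, and there are two red decoys nearby. I'll enlarge the rack next.

```bash
cat > h.py <<'E'
from cell import *
import numpy as np, cv2
def px2w(n,u,v,z):
    i=camera_info(n);T=np.array(i["cam_to_world"]);d=T[:3,:3]@np.linalg.inv(i["K"])@[u,v,1]
    return T[:3,3]+d*(z-T[2,3])/d[2]
def crop(n,c0,r0,w,h,s,name):
    im=read_camera(n)[r0:r0+h,c0:c0+w]
    cv2.imwrite(f"pics/{name}.png",cv2.resize(im,None,fx=s,fy=s,interpolation=cv2.INTER_CUBIC))
E
python3 -c "
from h import *
crop('top',295,120,100,90,6.6,'rack')"
```

```text
(no output)
```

View pics/rack.png

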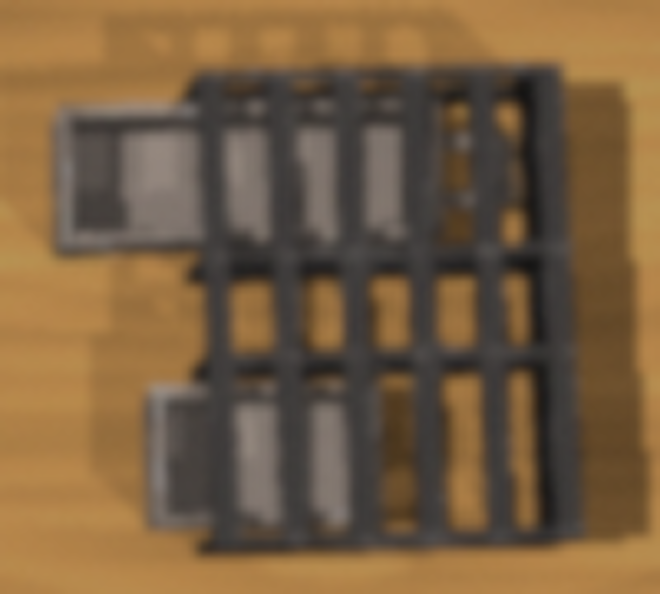

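The crop shows the long tin's plain end at crop (57,105)–(57,252). The front roof bar's left edge runs (197,78)–(212,548), the back edge (560,66)–(580,537), and the short tin's front edge (148,385)–(152,528).

```bash
python3 -c "
from h import *
for n,c,r,z in [('LT far',57,105,45),('LT near',58,252,45),('F far',197,78,64),('F near',212,548,64),('B far',560,66,64),('B near',580,537,64),('ST far',148,385,45),('ST near',152,528,45)]:
    print(n,px2w('top',295+(c+.5)/6.6-.5,120+(r+.5)/6.6-.5,z).round(1))
def f(n,a,b,z): print(n,px2w('top',(a+.5)/1.5625-.5,(b+.5)/1.5625-.5,z).round(1))
f('bowl',261,241,55);f('jar',188,319,110);f('brushend',286,329,5);f('brush',215,408,5);f('redA handle',435,337,34);f('redA end',480,440,45);f('redA l',432,360,45);f('red A r',493,430,45);f('pin',316,148,20);f('pin',536,115,20);f('redB',592,440,40);f('redB',655,352,45)
"
```

```text
LT far [ 675.7 -146.3   45. ]
LT near [ 609.4 -145.1   45. ]
F far [ 682.7 -206.5   64. ]
F near [ 475.3 -206.9   64. ]
B far [ 685.  -366.3   64. ]
B near [ 477.2 -366.7   64. ]
ST far [ 549.2 -183.4   45. ]
ST near [ 485.8 -183.3   45. ]
bowl [626.3 253.9  55. ]
jar [479.2 372.3 110. ]
brushend [463.3 216.4   5. ]
brush [315.4 352.1   5. ]
redA handle [441.9 -68.1  34. ]
redA end [ 251.2 -146.4   45. ]
redA l [399.  -61.3  45. ]
red A r [ 268.9 -170.7   45. ]
pin [812.5 154.5  20. ]
pin [ 869.5 -273.6   20. ]
redB [ 247.2 -352.8   40. ]
redB [ 406.5 -474.3   45. ]
```

Emit:
move_arm --commands '[[[2.2, -3.8, 0], [0, 0, -3.6], 1], [[2.2, -3.8, 0], [0, 0, -3.6], 1], [[2.2, -3.8, 0], [0, 0, -3.6], 1], [[2.2, -3.8, 0], [0, 0, -3.6], 1], [[2.2, -3.8, 0], [0, 0, -3.6], 1], [[2.2, -3.8, 0], [0, 0, -3.6], 1], [[2.2, -3.8, 0], [0, 0, -3.6], 1], [[2.2, -3.8, 0], [0, 0, -3.6], 1], [[2.2, -3.8, 0], [0, 0, -3.6], 1], [[2.2, -3.8, 0], [0, 0, -3.6], 1]]'

```text
t: 1.15
eef_pos: [416.4, 211.9, 214.7]
tcp_rot: [3.141, 0.0, 2.192]
ft_force: [0.3, 0.9, 0.7]
opening: 1.0
grip_force: 0.0
```

Emit:
move_arm --commands '[[[2.2, -3.8, 0], [0, 0, -3.6], 1], [[2.2, -3.8, 0], [0, 0, -3.6], 1], [[2.2, -3.8, 0], [0, 0, -3.6], 1], [[2.2, -3.8, 0], [0, 0, -3.6], 1], [[2.2, -3.8, 0], [0, 0, -3.6], 1], [[2.2, -3.8, 0], [0, 0, -3.6], 1], [[2.2, -3.8, 0], [0, 0, -3.6], 1], [[2.2, -3.8, 0], [0, 0, -3.6], 1], [[2.2, -3.8, 0], [0, 0, -3.6], 1], [[0, 0, 0], [0, 0, 0], 1]]'

```text
t: 2.15
eef_pos: [615.5, -132.7, 213.7]
tcp_rot: [3.141, 0.001, 1.623]
ft_force: [-1.2, 0.7, -0.5]
opening: 1.0
grip_force: 0.0
```

Emit:
move_arm --commands '[[[2.7, -3.0, 0], [0, 0, -3.0], 1], [[0, 0, -4], [0, 0, 0], 1], [[0, 0, -4], [0, 0, 0], 1], [[0, 0, -4], [0, 0, 0], 1], [[0, 0, -4], [0, 0, 0], 1], [[0, 0, -2.5], [0, 0, 0], 1], [[0, 0, -2], [0, 0, 0], 1], [[0, 0, 0], [0, 0, 0], 1]]'

```text
t: 2.95
eef_pos: [639.3, -157.5, 6.9]
tcp_rot: [-3.137, -0.002, 1.577]
ft_force: [0.2, 0.9, 0.1]
opening: 0.996
grip_force: 0.0
```

Emit:
move_arm --commands '[[[0, 0, 0], [0, 0, 0], 0], [[0, 0, 0], [0, 0, 0], 0], [[0, 0, 0], [0, 0, 0], 0], [[0, 0, 0], [0, 0, 0], 0], [[0, 0, 0], [0, 0, 0], 0], [[0, 0, 0], [0, 0, 0], 0]]'

```text
t: 3.55
eef_pos: [641.3, -158.6, 10.3]
tcp_rot: [3.14, 0.0, 1.577]
ft_force: [0.3, 1.5, 4.2]
opening: 0.63
grip_force: 29.9
```

Emit:
move_arm --commands '[[[0, 1, 0], [0, 0, 0], 0], [[0, 2, 0], [0, 0, 0], 0], [[0, 2, 0], [0, 0, 0], 0], [[0, 2, 0], [0, 0, 0], 0], [[0, 2, 0], [0, 0, 0], 0], [[0, 3, 0], [0, 0, 0], 0], [[0, 3, 0], [0, 0, 0], 0], [[0, 3, 0], [0, 0, 0], 0], [[0, 2, 0], [0, 0, 0], 0], [[0, 1, 0], [0, 0, 0], 0]]'

```text
t: 4.55
eef_pos: [641.1, 53.0, 10.3]
tcp_rot: [3.14, 0.001, 1.578]
ft_force: [-0.8, -5.4, 6.0]
opening: 0.626
grip_force: 29.9
```

```bash
python3 -c "
from h import *
s=state();print(s['eef_pos'],s['tcp_rot'],s['ft_force'])
crop('top',240,100,160,110,5,'out')"
```

```text
[641.12546754  53.01595851  10.34421237] [3.14026428e+00 6.38252299e-04 1.57823221e+00] [-0.8051105  -5.38890585  6.04711877]
```

View pics/out.png

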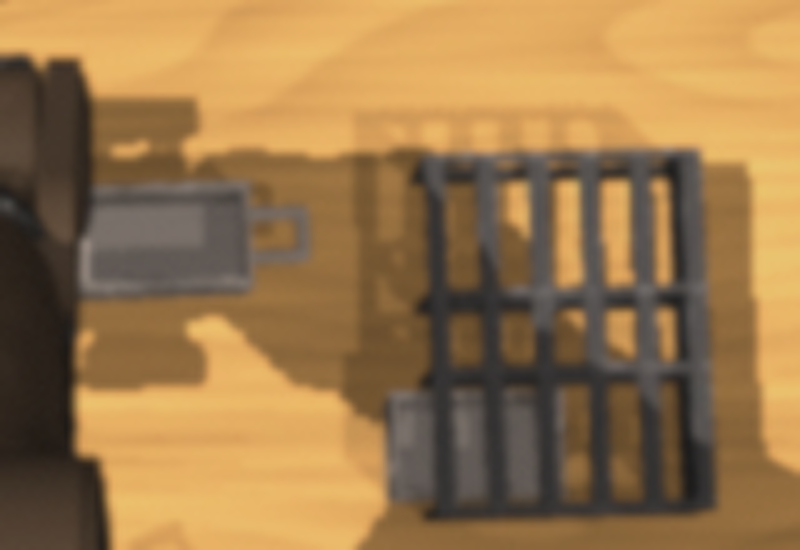

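The tin is fully out: end wall at crop (252,240), handle tip at (310,235), and the origin at y≈-19. Next I'll regrip it at its centre.

Emit:
move_arm --commands '[[[0, 0, 0], [0, 0, 0], 1], [[0, 0, 0], [0, 0, 0], 1], [[0, 0, 0], [0, 0, 0], 1], [[0, 0, 0], [0, 0, 0], 1], [[0, -2, 0], [0, 0, 0], 1], [[0, -2, 0], [0, 0, 0], 1], [[0, -2, 0], [0, 0, 0], 1], [[0, -1.2, 0], [0, 0, 0], 1], [[0, 0, 0], [0, 0, 0], 0], [[0, 0, 0], [0, 0, 0], 0]]'

```text
t: 5.6
eef_pos: [640.8, -20.3, 9.6]
tcp_rot: [-3.141, -0.0, 1.576]
ft_force: [-0.5, 0.9, 0.4]
opening: 0.885
grip_force: 0.0
```

Emit:
move_arm --commands '[[[0, 0, 0], [0, 0, 0], 0], [[0, 0, 0], [0, 0, 0], 0], [[0, 0, 0], [0, 0, 0], 0], [[0, 0, 0], [0, 0, 0], 0], [[0, 0, 0.5], [0, 0, 0], 0], [[0, 0, 0.5], [0, 0, 0], 0], [[0, 0, 0], [0, 0, -4], 0], [[0, 0, 0], [0, 0, -6], 0], [[0, 0, 0], [0, 0, -8], 0], [[0, 0, 0], [0, 0, -8], 0]]'

```text
t: 6.6
eef_pos: [640.7, -20.5, 19.9]
tcp_rot: [-3.141, 0.0, 1.117]
ft_force: [-0.4, 0.6, -4.2]
opening: 0.629
grip_force: 29.9
```

Emit:
move_arm --commands '[[[0, 0, 0], [0, 0, -8], 0], [[0, 0, 0], [0, 0, -8], 0], [[0, 0, 0], [0, 0, -8], 0], [[0, 0, 0], [0, 0, -8], 0], [[0, 0, 0], [0, 0, -8], 0], [[0, 0, 0], [0, 0, -8], 0], [[0, 0, 0], [0, 0, -8], 0], [[0, 0, 0], [0, 0, -5], 0], [[0, 0, 0], [0, 0, -3], 0], [[0, 0, 0], [0, 0, 0], 0]]'

```text
t: 7.6
eef_pos: [640.7, -20.5, 19.9]
tcp_rot: [3.141, 0.0, 0.005]
ft_force: [0.2, -0.1, -4.5]
opening: 0.63
grip_force: 30.0
```

Next I'll lower it, release, go up, turn the gripper +180°, and regrasp.

Emit:
move_arm --commands '[[[0, 0, -0.5], [0, 0, 0], 0], [[0, 0, -0.5], [0, 0, 0], 0], [[0, 0, 0], [0, 0, 0], 1], [[0, 0, 0], [0, 0, 0], 1], [[0, 0, 0], [0, 0, 0], 1], [[0, 0, 0], [0, 0, 0], 1], [[0, 0, 2], [0, 0, 0], 1], [[0, 0, 3], [0, 0, 0], 1], [[0, 0, 3], [0, 0, 0], 1], [[0, 0, 0], [0, 0, 4], 1]]'

```text
t: 8.6
eef_pos: [642.7, -20.7, 93.8]
tcp_rot: [3.14, -0.006, 0.076]
ft_force: [0.6, 0.6, -0.7]
opening: 0.996
grip_force: 0.0
```

Emit:
move_arm --commands '[[[0, 0, 0], [0, 0, 8], 1], [[0, 0, 0], [0, 0, 8], 1], [[0, 0, 0], [0, 0, 8], 1], [[0, 0, 0], [0, 0, 8], 1], [[0, 0, 0], [0, 0, 8], 1], [[0, 0, 0], [0, 0, 8], 1], [[0, 0, 0], [0, 0, 8], 1], [[0, 0, 0], [0, 0, 8], 1], [[0, 0, 0], [0, 0, 8], 1], [[0, 0, 0], [0, 0, 8], 1]]'

```text
t: 9.6
eef_pos: [640.9, -20.5, 89.8]
tcp_rot: [3.141, -0.0, 1.478]
ft_force: [0.1, -0.1, 0.5]
opening: 0.997
grip_force: 0.0
```

Emit:
move_arm --commands '[[[0, 0, 0], [0, 0, 8], 1], [[0, 0, 0], [0, 0, 8], 1], [[0, 0, 0], [0, 0, 8], 1], [[0, 0, 0], [0, 0, 8], 1], [[0, 0, 0], [0, 0, 8], 1], [[0, 0, 0], [0, 0, 8], 1], [[0, 0, 0], [0, 0, 8], 1], [[0, 0, 0], [0, 0, 8], 1], [[0, 0, 0], [0, 0, 8], 1], [[0, 0, 0], [0, 0, 8], 1]]'

```text
t: 10.6
eef_pos: [640.9, -20.5, 89.8]
tcp_rot: [3.141, 0.0, 2.874]
ft_force: [-0.7, 0.0, 0.6]
opening: 0.997
grip_force: 0.0
```

Emit:
move_arm --commands '[[[0, 0, 0], [0, 0, 8], 1], [[0, 0, 0], [0, 0, 8], 1], [[0, 0, 0], [0, 0, 0], 1], [[0, 0, 0], [0, 0, 0], 1]]'

```text
t: 11.0
eef_pos: [640.9, -20.5, 89.8]
tcp_rot: [3.141, 0.0, -3.14]
ft_force: [0.3, 0.7, -0.3]
opening: 1.001
grip_force: 0.0
```

Emit:
move_arm --commands '[[[0, 0, -3], [0, 0, 0], 1], [[0, 0, -3], [0, 0, 0], 1], [[0, 0, -2], [0, 0, 0], 1], [[0, 0, 0], [0, 0, 0], 0], [[0, 0, 0], [0, 0, 0], 0], [[0, 0, 0], [0, 0, 0], 0], [[0, 0, 0], [0, 0, 0], 0], [[0, 0, 0], [0, 0, 0], 0], [[0, 0, 0], [0, 0, 0], 0], [[0, 0, 0.5], [0, 0, 0], 0]]'

```text
t: 12.0
eef_pos: [640.4, -20.4, 14.4]
tcp_rot: [3.141, -0.001, -3.136]
ft_force: [-0.2, -0.1, -5.0]
opening: 0.633
grip_force: 30.0
```

Emit:
move_arm --commands '[[[0, 0, 0.5], [0, 0, -4], 0], [[0, 0, 0], [0, 0, -6], 0], [[0, 0, 0], [0, 0, -8], 0], [[0, 0, 0], [0, 0, -8], 0], [[0, 0, 0], [0, 0, -8], 0], [[0, 0, 0], [0, 0, -8], 0], [[0, 0, 0], [0, 0, -8], 0], [[0, 0, 0], [0, 0, -8], 0], [[0, 0, 0], [0, 0, -8], 0], [[0, 0, 0], [0, 0, -8], 0]]'

```text
t: 13.0
eef_pos: [640.5, -20.4, 19.4]
tcp_rot: [-3.141, -0.0, 1.85]
ft_force: [-0.1, -0.5, -3.7]
opening: 0.626
grip_force: 29.9
```

Emit:
move_arm --commands '[[[0, 0, 0], [0, 0, -8], 0], [[0, 0, 0], [0, 0, -5], 0], [[0, 0, 0], [0, 0, -3], 0], [[0, 0, 0], [0, 0, 0], 0], [[0, 0, -0.5], [0, 0, 0], 0], [[0, 0, -0.5], [0, 0, 0], 0], [[0, 0, 0], [0, 0, 0], 0]]'

```text
t: 13.7
eef_pos: [640.9, -20.5, 9.7]
tcp_rot: [3.141, 0.0, 1.578]
ft_force: [-1.2, 0.5, 1.5]
opening: 0.633
grip_force: 30.0
```

```bash
python3 -c "
from h import *
crop('top',240,100,160,110,5,'turned');crop('side',230,180,180,110,4.4,'turned_s')"
```

```text
(no output)
```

View pics/turned.png

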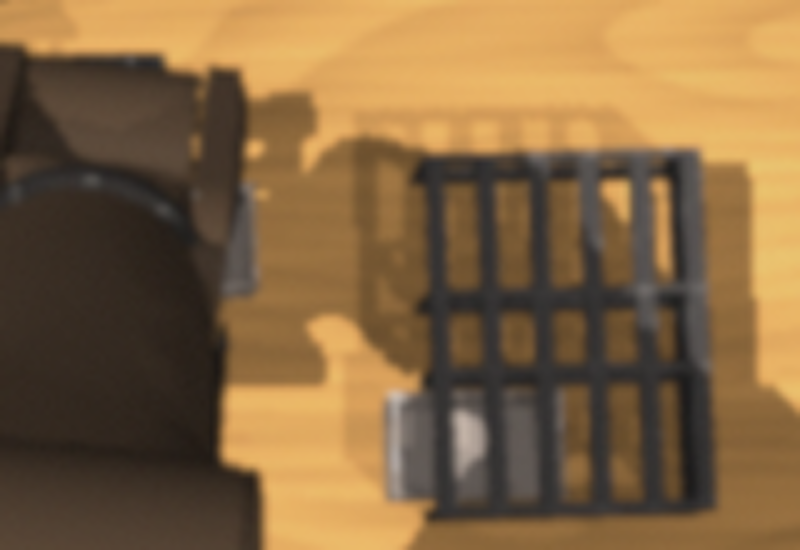

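View pics/turned_s.png

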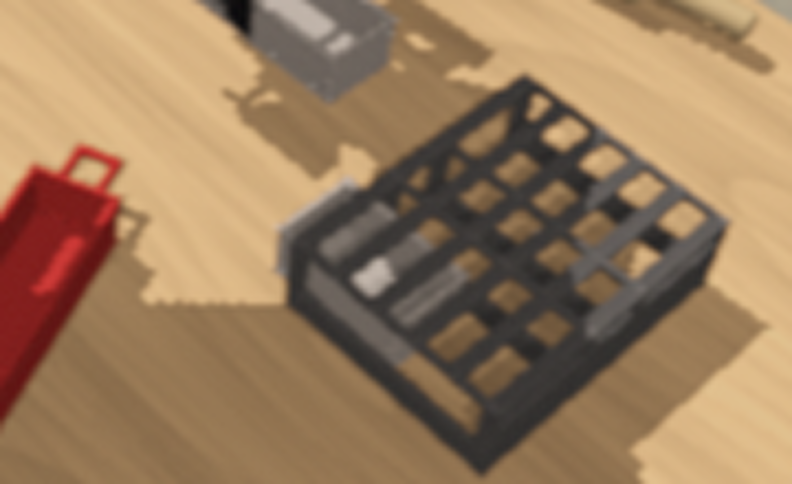

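The tin is turned, with the plain end now facing the rack (crop (258,182)–(255,295)) and in line with the bay. The short tin hasn't moved. Now I'll start the insertion.

Emit:
move_arm --commands '[[[0, -1, 0], [0, 0, 0], 0], [[0.1, -2, 0], [0, 0, 0], 0], [[0, -2, 0], [0, 0, 0], 0], [[0, -2, 0], [0, 0, 0], 0], [[0, -2, 0], [0, 0, 0], 0], [[0, -1, 0], [0, 0, 0], 0], [[0, -1, 0], [0, 0, 0], 0], [[0, -1, 0], [0, 0, 0], 0], [[0, -1.2, 0], [0, 0, 0], 0], [[0, 0, 0], [0, 0, 0], 0]]'

```text
t: 14.8
eef_pos: [642.0, -154.2, 9.7]
tcp_rot: [3.141, 0.001, 1.576]
ft_force: [-0.8, -2.7, 2.0]
opening: 0.633
grip_force: 30.0
```

```bash
python3 -c "
from h import *
crop('top',240,100,160,110,5,'ins')"
```

```text
(no output)
```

View pics/ins.png

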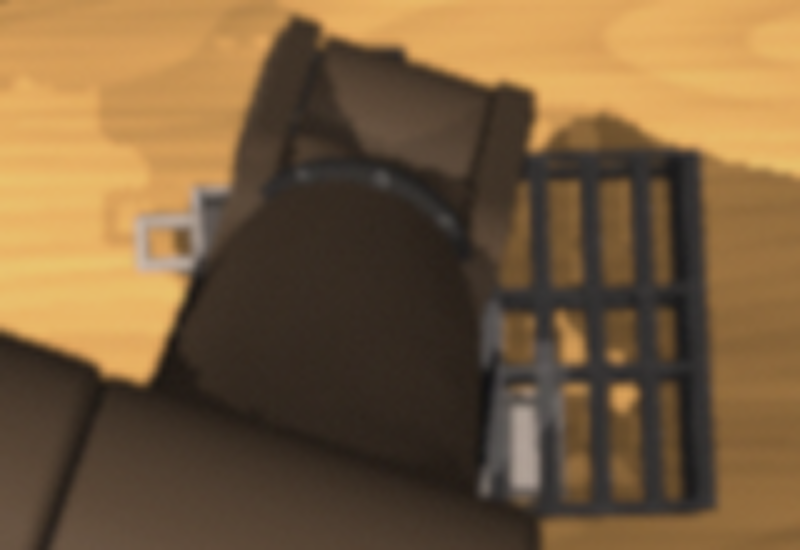

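The handle tip is at crop (137,240), about y=-36, and the nose is in the bay with low force. I'll regrip on the handle legs.

Emit:
move_arm --commands '[[[0, 0, 0], [0, 0, 0], 1], [[0, 0, 0], [0, 0, 0], 1], [[0, 0, 0], [0, 0, 0], 1], [[0, 0, 0], [0, 0, 0], 1], [[0, 2, 0], [0, 0, 0], 1], [[0, 2, 0.2], [0, 0, 0], 1], [[0, 2, 0.3], [0, 0, 0], 1], [[0, 2, 0], [0, 0, 0], 1], [[0, 2, 0], [0, 0, 0], 1], [[0, 0, 0], [0, 0, 0], 0]]'

```text
t: 15.85
eef_pos: [641.7, -48.7, 15.0]
tcp_rot: [3.142, -0.0, 1.58]
ft_force: [0.6, 0.2, -0.2]
opening: 0.961
grip_force: 0.0
```

Emit:
move_arm --commands '[[[0, 0, 0], [0, 0, 0], 0], [[0, 0, 0], [0, 0, 0], 0], [[0, 0, 0], [0, 0, 0], 0], [[0, 0, 0], [0, 0, 0], 0], [[0, 0, 0], [0, 0, 0], 0], [[0, 0, 0], [0, 0, 0], 0], [[0, 0, 0], [0, 0, 0], 0], [[0, 0, 0], [0, 0, 0], 0]]'

```text
t: 16.65
eef_pos: [641.8, -52.6, 14.6]
tcp_rot: [-3.142, 0.0, 1.577]
ft_force: [-0.3, -0.4, -0.2]
opening: 0.347
grip_force: 30.0
```

Emit:
move_arm --commands '[[[0, -1, 0], [0, 0, 0], 0], [[0, -1.5, 0], [0, 0, 0], 0], [[0, -1.5, 0], [0, 0, 0], 0], [[0, -1.5, 0], [0, 0, 0], 0], [[0.1, -1.5, 0], [0, 0, 0], 0], [[0, -1.5, 0], [0, 0, 0], 0], [[0, -1, 0], [0, 0, 0], 0], [[0, -0.8, 0], [0, 0, 0], 0], [[0, -0.6, 0], [0, 0, 0], 0], [[0, 0, 0], [0, 0, 0], 0]]'

```text
t: 17.65
eef_pos: [642.9, -162.4, 14.6]
tcp_rot: [3.141, 0.001, 1.576]
ft_force: [-0.6, -1.6, -1.4]
opening: 0.347
grip_force: 30.0
```

Emit:
move_arm --commands '[[[0, -0.3, 0], [0, 0, 0], 0], [[0, -0.3, 0], [0, 0, 0], 0], [[0, -0.2, 0], [0, 0, 0], 0], [[0, -0.2, 0], [0, 0, 0], 0], [[0, 0, 0], [0, 0, 0], 0]]'

```text
t: 18.15
eef_pos: [642.9, -171.7, 14.6]
tcp_rot: [3.141, 0.0, 1.577]
ft_force: [0.3, -0.5, -1.1]
opening: 0.345
grip_force: 30.0
```

Emit:
move_arm --commands '[[[0, -0.2, 0], [0, 0, 0], 0], [[0, -0.1, 0], [0, 0, 0], 0], [[0, -0.1, 0], [0, 0, 0], 0]]'

```text
t: 18.45
eef_pos: [642.7, -172.4, 14.6]
tcp_rot: [-3.14, -0.004, 1.576]
ft_force: [2.6, 25.2, 4.3]
opening: 0.347
grip_force: 30.0
```

Emit:
move_arm --commands '[[[0, -0.1, 0], [0, 0, 0], 0], [[0, -0.1, 0], [0, 0, 0], 0], [[0, -0.1, 0], [0, 0, 0], 0]]'

```text
t: 18.75
eef_pos: [642.6, -172.5, 14.6]
tcp_rot: [-3.139, -0.007, 1.577]
ft_force: [3.8, 40.8, 6.6]
opening: 0.347
grip_force: 30.0
```

The tin is against the stop (25–40 N at the expected position). I'll unload the commanded offset, release, and retreat.

Emit:
move_arm --commands '[[[0, 0.5, 0], [0, 0, 0], 0], [[0, 0, 0], [0, 0, 0], 1], [[0, 0, 0], [0, 0, 0], 1], [[0, 0, 0], [0, 0, 0], 1], [[0, 0, 0], [0, 0, 0], 1], [[0, 0, 0], [0, 0, 0], 1], [[0, 0, 0], [0, 0, 0], 1], [[0, 0, 2], [0, 0, 0], 1], [[0, 0, 4], [0, 0, 0], 1], [[0, 0, 4], [0, 0, 0], 1]]'

```text
t: 19.75
eef_pos: [642.4, -173.5, 115.3]
tcp_rot: [-3.14, -0.001, 1.576]
ft_force: [0.1, -0.6, -0.7]
opening: 0.99
grip_force: 0.0
```

Emit:
move_arm --commands '[[[0, 4, 4], [0, 0, 0], 1], [[0, 4, 2], [0, 0, 0], 1], [[0, 4, 0], [0, 0, 0], 1], [[0, 4, 0], [0, 0, 0], 1], [[0, 4, 0], [0, 0, 0], 1], [[0, 4, 0], [0, 0, 0], 1], [[0, 4, 0], [0, 0, 0], 1], [[0, 4, 0], [0, 0, 0], 1], [[0, 3, 0], [0, 0, 0], 1], [[0, 0, 0], [0, 0, 0], 1]]'

```text
t: 20.75
eef_pos: [642.4, 175.3, 169.9]
tcp_rot: [3.141, -0.0, 1.58]
ft_force: [-1.0, -0.3, -0.6]
opening: 1.0
grip_force: 0.0
```

```bash
python3 -c "
from h import *
crop('top',295,120,100,90,6.6,'fin')"
```

```text
(no output)
```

View pics/fin.png

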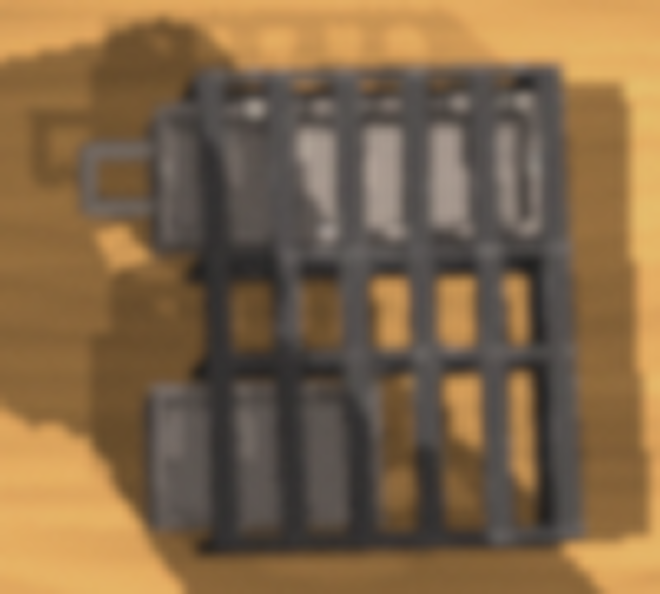

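The end wall is at crop (155,105)–(158,250), so the body sticks out about 15–19 mm. The handle is in front, tip at (82,180), and the far end is touching the stop at (540,180). The tin is straight, the short tin hasn't moved, and the gripper is clear.

```bash
python3 -c "
from cell import env
print(env.job_done())"
```

```text
the job is handed in; nothing more can be done
None
```

The long tin is back in its original bay, turned end for end with the loop handle out at the front, pushed against the back stop and released. The job is handed in at about 21 s; no verdict came back.

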